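Snap the lid onto the tiffin tiers

ROBOT

A 6-joint arm with a two-finger parallel gripper is mounted at the origin on the work surface. World frame = base frame: x ahead of the robot, y to its left, z up, the work surface at z = 0. Lengths are in m, angles in degrees, forces in N, time in s.
With the tool pointing down it reaches from about 0.35 to 0.875 m from the base axis. Payload 4.2 kg.
Tool frame: the origin (TCP) lies where the fingers leave the gripper's body, on its centre line; the fingertips stand 70 mm ahead of it and the grasp point (between the pads) lies 51 mm ahead of it; z points along the fingers, y is the direction in which the jaws open and shut (so a half turn about z gives the same grasp; the last joint's range is limited). The gripper opens to 87 mm and grips with 3 to 60 N. Pads are 19 mm wide; open, the fingers measure 117 mm over their backs; the gripper's body (75 mm by 190 mm) begins 51 mm behind the grasp point.
Start: joints at [86.494, 22.042, 0.453, 0, -68.411, -14.817], TCP at [0.196, 0.593, 0.292] pointing down, gripper open.
Joint ranges: [-179.83, 179.83], [-69.29, 118.12], [-61.27, 80.66], [-181.25, 117.63], [-171.15, -9.14], [-177.46, 177.46]. Speed limits (degrees/s): [159.86, 159.86, 180, 180, 180, 180].

INTERFACE

Orientations are given as a 3x3 rotation matrix whose columns are the frame's x, y, z axes.
In Python, from station import sense, capture, camera_model, finish_job gives the robot as it stands.
- The arm moves only by the shell command python3 -m inch 'ROWS'. ROWS is JSON, a list of rows, each an object with "hand": the closure, from 0 (fully open) to 1 (shut); "slide": the shift along the world's x, y, z in cm, a list of three; "yaw": the turn about the world's z in rad. A call has 1 to 10 rows; each row is the pose to reach, as a shift and turn from the pose commanded when the call began; what a row does not reach only later rows make up. A row lasts 1/8 s, in which the tool goes at most 62.5 mm and 10.7 degrees, less where a joint would pass 70% of its speed; a pose out of reach is approached as far as the arm can. A call with a gripper value outside its range is refused whole. The fingers move at their own pace and stop on an object; the grip force is fixed at half the most. Time passes only in rows, so rows that repeat a pose let the fingers close. It gives the time, the measured TCP pose, the force and the opening at its end, in the units of the state.
- sense(): the state, without advancing time (a new reading comes with each control period).
- capture(name): name is "scene" or "top"; returns the picture (400x640x3 uint8, blue, green, red); there is no depth.
- camera_model(name): a dict with "mtx" (3x3 intrinsics, pixels), "xyz" and "orientation" of the camera in the world. Camera axes: x right, y up, looking along -z (the intrinsics and any distortion apply to the point x, -y, -z); pixel columns grow to the right and rows downward; lengths in m; the calibration is good to about 2 mm. A picture is of the moment at which its call begins. camera_model takes no time and is no camera call.
- finish_job(): hands the job in, once; it reports no verdict.
The state is a dict: "time_s": time; "joints": joint angles; "joint_velocities": joint speeds; "effort": joint torques, N m; "tcp_pos": TCP position; "ee_rot": TCP orientation; "wrist_force": force on the tool from outside, world axes, zero at the start; "moment": the same for the moment, N m; "gripper_width": opening from 0.0 (shut) to 1.0 (fully open).
Only numpy, scipy, OpenCV 4.12 (cv2) and the standard library are available. Lean on these libraries where they do the work, as an engineer would, in place of code of your own. Each camera call takes 0.05 s, during which the arm holds its last target. There are 200 camera calls.

TASK

Close the stack of aluminium tiffin tiers on the round rubber mat for storage: take the lid that fits it (the larger of the two knobbed lids), set it on the top tier and press it straight down until both spring clips snap over its edge and it sits level and fully home, then let go. Do not drop the lid, and leave the smaller lid where it lies.

Things in the scene. Friction and masses are not known exactly. Their poses are not given: they have to be found in the camera images.
- tier_rim (a point): Centre of the open mouth of the upper tier, level with its rim, 106 mm above the counter; z up. The stack: two round aluminium tiers, nested, 137 mm outside, mouth 131 mm across, upper one empty, 46 mm deep; held immovably in a round black rubber mat 176 mm across. Two sprung steel clips stand opposite each other at this frame's +y and -y; it may be turned any way
- clip_a (a joint): Outward travel (m) of the clip at +y, 0 at rest; the one at -y is alike. 26 mm wide; nose 66.5 mm from the tier's axis, 7.5 mm above the rim; lead-in slopes out to 78.5 mm at 28 mm above the rim. Both give way as the lid's edge is pressed down 20 mm past them, then spring back over it; both together need about 6 to 14 N, far more than the lid's weight
- lid: Larger lid, fits: round, aluminium, 140 mm across, 0.16 kg. Origin: centre of its underside, z up. From below: tapered plug 12 mm high (108 mm across, widening to 128) that centres itself in the mouth; flange 140 mm across, 12 to 16 mm up; upright round wooden knob, diameter 24 mm, 16 to 56 mm up. Lies knob up. Fully home the flange rests on the rim, the origin 12 mm below it
- small_lid: The smaller lid, which belongs to another pot and is to be left alone: the same shape, material and knob, but 100 mm across. Origin at the centre of its underside, z up. It lies knob up on the counter
There are look-alikes about, which are no part of the job. What is shaped like the lid but yellow is not meant.

How it is judged:
By the outcome, as a careful person would: the job done as asked, in the order asked, and still so for the second after the job is handed in, with the robot touching nothing.
It also fails if it takes over 48 s, if anything falls off the work surface, if the arm or the gripper's body presses on something with over 40 N, if the wrist force passes 120 N, or if a joint passes its speed limit or range.

## Working session

There is one attempt and no reset: what is moved stays moved. The work goes in short steps, Python scripts to look and compute and a shell command to move; the robot and the scene stay as the last step left them, time stands still between calls to the robot, and variables do not carry over. Pictures are saved under pics/ and viewed, about 8 in all and at most 12, crops included, and the job is handed in when it is done.

```bash
mkdir -p pics; cat > h.py <<'E'
import numpy as np,cv2
from station import sense,capture,camera_model
def ray(cam,u,v):
    m=camera_model(cam);K=np.array(m["mtx"]);d=np.linalg.solve(K,[u,v,1.]);d=np.array([d[0],-d[1],-d[2]])
    return np.array(m["xyz"]),np.array(m["orientation"])@d
def onz(cam,u,v,z):
    o,d=ray(cam,u,v);return o+d*(z-o[2])/d[2]
def px(cam,p):
    m=camera_model(cam);c=np.array(m["orientation"]).T@(np.array(p)-np.array(m["xyz"]));q=np.array(m["mtx"])@[c[0],-c[1],-c[2]];return q[:2]/q[2]
def tri(a,b):
    A=np.zeros((3,3));B=np.zeros(3);L=[]
    for c,u,v in (a,b):
        o,d=ray(c,u,v);d=d/np.linalg.norm(d);P=np.eye(3)-np.outer(d,d);A+=P;B+=P@o;L.append((o,P))
    x=np.linalg.solve(A,B);return x,[np.linalg.norm(P@(x-o)) for o,P in L]
E
python3 - <<'E'
from h import *
for c in("scene","top"):
    cv2.imwrite(f"pics/{c}0.png",capture(c));m=camera_model(c);print(m)
s=sense();print(s["time_s"],s["tcp_pos"],np.round(s["ee_rot"],3),s["wrist_force"],s["gripper_width"])
E
```

```text
{'mtx': array([[460.41363192,   0.        , 317.67950753],
       [  0.        , 460.41363192, 198.65915792],
       [  0.        ,   0.        ,   1.        ]]), 'xyz': array([1.19398723, 0.41297128, 0.96838121]), 'orientation': array([[-0.58519781, -0.57210272,  0.57466686],
       [ 0.8108663 , -0.41834286,  0.40924944],
       [ 0.00627506,  0.70546986,  0.70871214]])}
{'mtx': array([[367.81909222,   0.        , 325.3193469 ],
       [  0.        , 367.81909222, 197.9868005 ],
       [  0.        ,   0.        ,   1.        ]]), 'xyz': array([ 0.40457958, -0.12347007,  0.99780925]), 'orientation': array([[-0.00955025,  0.99725136, -0.07347462],
       [-0.99957587, -0.0115424 , -0.02673672],
       [-0.0275113 ,  0.07318812,  0.99693863]])}
0.1 [0.19633899 0.59294484 0.29128221] [[ 0.949 -0.314 -0.   ]
 [-0.314 -0.949 -0.002]
 [ 0.     0.002 -1.   ]] [0.65456219 0.12034898 0.40186881] 0.9961696722187456
```

View pics/scene0.png

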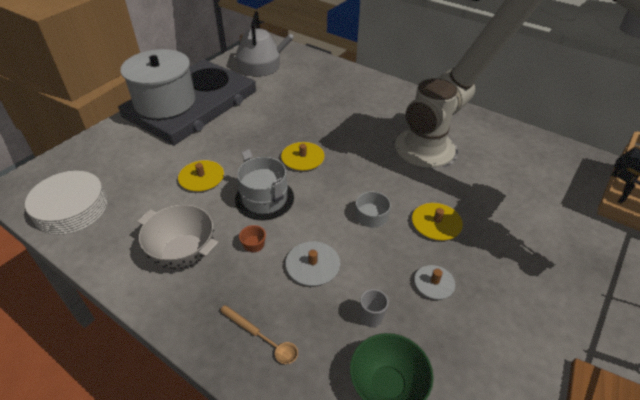

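View pics/top0.png

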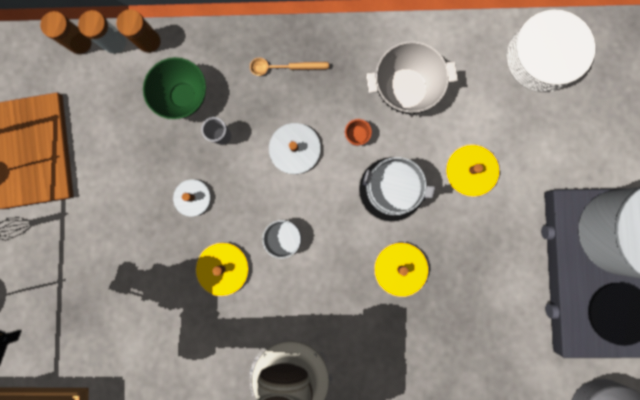

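```bash
python3 - <<'E'
from h import *
for c,(x0,y0,x1,y1) in dict(scene=(200,130,480,320),top=(160,110,460,230)).items():
    im=cv2.imread(f"pics/{c}0.png");k=4 if c=="scene" else 4
    im=im[y0:y1,x0:x1]
    cv2.imwrite(f"pics/{c}_c.png",cv2.resize(im,None,fx=800/(x1-x0),fy=800/(x1-x0),interpolation=cv2.INTER_CUBIC))
def blob(c,box,hsvlo,hsvhi):
    im=cv2.imread(f"pics/{c}0.png");h=cv2.cvtColor(im,cv2.COLOR_BGR2HSV);x0,y0,x1,y1=box
    m=cv2.inRange(h,np.array(hsvlo),np.array(hsvhi));M=np.zeros_like(m);M[y0:y1,x0:x1]=m[y0:y1,x0:x1]
    cs=cv2.findContours(M,cv2.RETR_EXTERNAL,cv2.CHAIN_APPROX_NONE)[0];return max(cs,key=cv2.contourArea)
def pr(n,c,box,z,lo=(0,0,150),hi=(179,60,255)):
    q=cv2.convexHull(blob(c,box,lo,hi))[:,0,:].astype(float);P=np.array([onz(c,u,v,z)[:2] for u,v in q])
    (cx,cy),r=cv2.minEnclosingCircle(P.astype(np.float32));e=cv2.fitEllipse(P.astype(np.float32)) if len(P)>5 else 0
    print(n,c,"centre",round(cx,4),round(cy,4),"dia",round(2*r,4),"ell",np.round(e[0],4),np.round(e[1],4))
for lo in(130,150):
  pr("lid","top",(260,115,330,182),.016,lo=(0,0,lo));pr("lid","scene",(280,238,345,290),.016,lo=(0,0,lo))
pr("small","top",(165,172,218,222),.0155);pr("small","scene",(408,260,460,302),.0155)
for c,b in dict(top=(280,135,310,160),scene=(300,245,325,268)).items():
    k=blob(c,b,(3,90,40),(20,255,255))[:,0,:];print("knob",c,k.min(0),k.max(0),k.mean(0), onz(c,*k.mean(0),.036))
E
```

```text
Traceback (most recent call last):
TypeError: 'int' object is not subscriptable
```

View pics/scene_c.png

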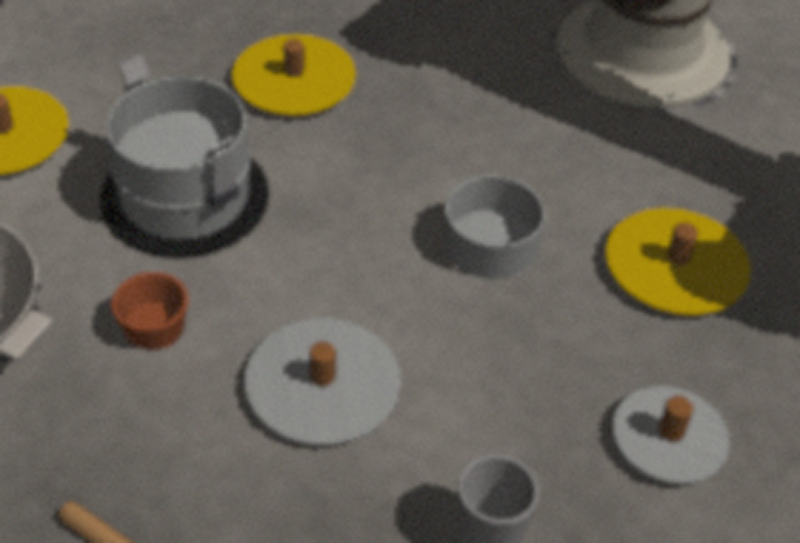

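View pics/top_c.png

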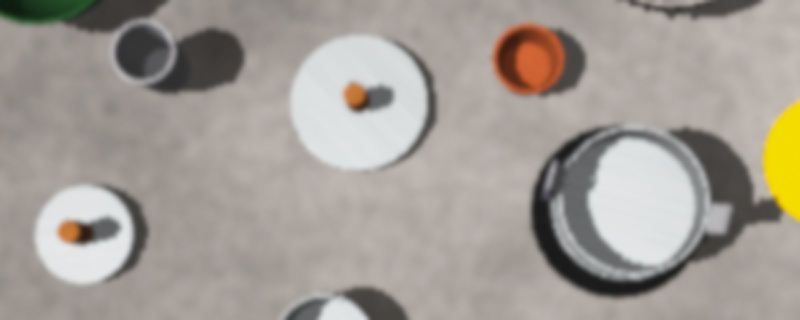

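The scene crop confirms the larger grey lid: crop (322,380), which is scene px (313,263). It has an upright brown knob.

Candidates considered:
- Larger grey lid: top (295,148), scene (313,263). This is my choice.
- Small grey lid: top (192,198), scene (435,282).
- Three yellow lids: top (472,170), (402,270) and (222,269).

The stack is at top (396,186), scene (263,187). Its clips are at top (367,177) and (430,192).

```bash
cat > m.py <<'E'
from h import *
def blob(im,box,lo,hi):
    h=cv2.cvtColor(cv2.GaussianBlur(im,(3,3),0),cv2.COLOR_BGR2HSV);x0,y0,x1,y1=box
    m=cv2.inRange(h,np.array(lo),np.array(hi));M=np.zeros_like(m);M[y0:y1,x0:x1]=m[y0:y1,x0:x1]
    cs=cv2.findContours(M,cv2.RETR_EXTERNAL,cv2.CHAIN_APPROX_NONE)[0];return max(cs,key=cv2.contourArea)
def disc(im,c,box,z,V):
    q=cv2.convexHull(blob(im,box,(0,0,V),(179,70,255)))[:,0,:]
    P=np.array([onz(c,u,v,z)[:2] for u,v in q]);A=np.c_[2*P,np.ones(len(P))]
    s=np.linalg.lstsq(A,(P**2).sum(1),rcond=None)[0];r=np.sqrt(s[2]+s[:2]@s[:2])
    print(c,"V",V,"centre",np.round(s[:2],4),"dia",round(2*r,4),"resid mm",round(1e3*np.abs(np.linalg.norm(P-s[:2],axis=1)-r).max(),1))
E
python3 - <<'E'
from m import *
T=cv2.imread("pics/top0.png");S=cv2.imread("pics/scene0.png")
print("lid")
for V in(185,200):disc(T,"top",(260,115,330,182),.016,V)
for V in(125,135):disc(S,"scene",(280,238,345,290),.016,V)
print("small");disc(T,"top",(165,172,218,222),.015,190);disc(S,"scene",(408,260,460,302),.015,130)
for c,b,I in(("top",(280,135,310,160),T),("scene",(300,245,325,268),S)):
    k=blob(I,b,(3,110,60),(20,255,255))[:,0,:];print("knob",c,k.min(0),k.max(0),k.mean(0),onz(c,*k.mean(0),.04))
# rim: radial edges seen from seed centre, on plane z=.106
for c,u,v,I in(("top",396.6,186.1,T),("scene",263,173,S)):
    o=onz(c,u,v,.106)[:2];g=cv2.GaussianBlur(cv2.cvtColor(I,cv2.COLOR_BGR2GRAY),(3,3),0).astype(np.float32)
    for it in range(4):
        P=[]
        for a in np.radians(np.arange(0,360,4)):
            rs=np.arange(.055,.080,.0005);q=np.array([px(c,[*(o+r*np.array([np.cos(a),np.sin(a)])),.106]) for r in rs],np.float32)
            w=cv2.remap(g,q[None,:,0],q[None,:,1],cv2.INTER_LINEAR)[0];d=np.gradient(w);i=np.argmin(d)
            if d[i]<-.8:P.append(o+rs[i]*np.array([np.cos(a),np.sin(a)]))
        P=np.array(P);k=np.ones(len(P),bool)
        for _ in range(5):
            s=np.linalg.lstsq(np.c_[2*P[k],np.ones(k.sum())],(P[k]**2).sum(1),rcond=None)[0];r=np.sqrt(s[2]+s[:2]@s[:2])
            e=np.abs(np.linalg.norm(P-s[:2],axis=1)-r);k=e<max(.0015,1.5*np.median(e))
        o=s[:2]
    print("rim",c,np.round(o,4),"dia",round(2*r,4),k.sum(),len(P),"px",px(c,[*o,.106]))
print("clips tri",[onz("top",160+.375*a,110+.375*b,.134).round(4) for a,b in((552,178),(720,218))])
E
```

```text
lid
top V 185 centre [ 0.6048 -0.0098] dia 0.1495 resid mm 11.8
top V 200 centre [ 0.6133 -0.0117] dia 0.1354 resid mm 1.5
scene V 125 centre [ 0.6115 -0.0134] dia 0.1393 resid mm 4.7
scene V 135 centre [ 0.6138 -0.012 ] dia 0.1309 resid mm 1.6
small
top V 190 centre [0.4825 0.2682] dia 0.0984 resid mm 1.3
scene V 130 centre [0.4827 0.2662] dia 0.0943 resid mm 1.0
knob top [290 142] [297 150] [293.18181818 145.90909091] [ 0.61431181 -0.01404337  0.04      ]
knob scene [309 251] [316 263] [312.60606061 256.63636364] [ 0.6164654  -0.01245612  0.04      ]Traceback (most recent call last):
  File "<stdin>", line 15, in <module>
  File "h.py", line 9, in px
    m=camera_model(cam);c=np.array(m["orientation"]).T@(np.array(p)-np.array(m["xyz"]));q=np.array(m["mtx"])@[c[0],-c[1],-c[2]];return q[:2]/q[2]
ValueError: time passes only in moves, steps and waits
```

```bash
sed -i 's/^from station.*/from station import sense,capture,camera_model as _cm\nimport functools\ncamera_model=functools.lru_cache(_cm)/' h.py
cat > rim.py <<'E'
from m import *
def rim(I,c,u,v,z=.106):
    o=onz(c,u,v,z)[:2];g=cv2.GaussianBlur(cv2.cvtColor(I,cv2.COLOR_BGR2GRAY),(3,3),0).astype(np.float32)
    for it in range(4):
        P=[]
        for a in np.radians(np.arange(0,360,4)):
            n=np.array([np.cos(a),np.sin(a)]);rs=np.arange(.055,.080,.0005);q=np.array([px(c,[*(o+r*n),z]) for r in rs],np.float32)
            d=np.gradient(cv2.remap(g,q[None,:,0].copy(),q[None,:,1].copy(),cv2.INTER_LINEAR)[0]);i=np.argmin(d)
            if d[i]<-.8:P.append(o+rs[i]*n)
        P=np.array(P);k=np.ones(len(P),bool)
        for _ in range(5):
            s=np.linalg.lstsq(np.c_[2*P[k],np.ones(k.sum())],(P[k]**2).sum(1),rcond=None)[0];r=np.sqrt(s[2]+s[:2]@s[:2])
            e=np.abs(np.linalg.norm(P-s[:2],axis=1)-r);k=e<max(.0015,1.5*np.median(e))
        o=s[:2]
    print("rim",c,np.round(o,4),"dia",round(2*r,4),k.sum(),len(P),"px",px(c,[*o,z]).round(1));return o
E
python3 - <<'E'
from rim import *
T=cv2.imread("pics/top0.png");S=cv2.imread("pics/scene0.png")
rim(T,"top",396.6,186.1);rim(S,"scene",263,173)
print("clips",[onz("top",160+.375*a,110+.375*b,.134).round(4) for a,b in((552,178),(720,218))])
# mat
for c,b,I in(("top",(350,145,435,235),T),("scene",(228,165,300,222),S)):
    q=cv2.convexHull(blob(I,b,(0,0,0),(179,255,45 if c=="top" else 38)))[:,0,:];x,y,w,h=cv2.boundingRect(q);print("mat",c,x,y,w,h)
E
```

```text
rim top [ 0.4967 -0.2679] dia 0.1393 47 90 px [394.6 186.3]
rim scene [ 0.501  -0.2756] dia 0.139 31 49 px [261.3 171.5]
clips [array([ 0.5173, -0.1991,  0.134 ]), array([ 0.48  , -0.3455,  0.134 ])]
mat top 361 184 51 36
mat scene 235 190 58 29
```

```bash
python3 - <<'E'
from rim import *
T=cv2.imread("pics/top0.png");S=cv2.imread("pics/scene0.png");out=[]
for c,I,(x0,y0) in(("top",T,(350,140)),("scene",S,(218,135))):
    k=4;C=cv2.resize(I[y0:y0+95,x0:x0+95],None,fx=k,fy=k,interpolation=cv2.INTER_CUBIC)
    for r,z,col in((.0685,.106,(0,0,255)),(.088,0.004,(0,255,0))):
        q=np.array([px(c,[.4987+r*np.cos(a),-.2725+r*np.sin(a),z]) for a in np.linspace(0,6.28,60)])
        cv2.polylines(C,[((q-[x0,y0]+.5)*k).astype(int)],True,col,1)
    out.append(C)
cv2.imwrite("pics/ov.png",np.hstack(out))
E
```

```text
(no output)
```

View pics/ov.png

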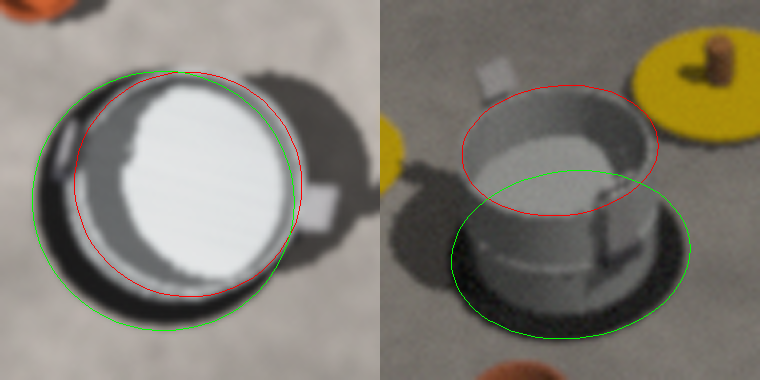

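The overlay shows centre (0.499, -0.2725) matching the rim and mat outlines in both views. I'll use that for the rim, and (0.614, -0.0125) for the lid.

```bash
python3 -m inch '[{"hand":0,"slide":[5,-7,0],"yaw":-0.17},{"hand":0,"slide":[9,-13,0],"yaw":-0.34},{"hand":0,"slide":[12,-17,0],"yaw":-0.51},{"hand":0,"slide":[15,-21,0],"yaw":-0.68},{"hand":0,"slide":[18,-26,0],"yaw":-0.85},{"hand":0,"slide":[21,-30,0],"yaw":-1.02},{"hand":0,"slide":[24,-35,0],"yaw":-1.19},{"hand":0,"slide":[27,-39,0],"yaw":-1.36},{"hand":0,"slide":[29,-42,0],"yaw":-1.48},{"hand":0,"slide":[30,-43,0],"yaw":-1.48}]'; python3 -m inch '[{"hand":0,"slide":[4,-5,0],"yaw":0},{"hand":0,"slide":[8,-11,0],"yaw":0},{"hand":0,"slide":[11.8,-17.5,-3],"yaw":0},{"hand":0,"slide":[11.8,-17.5,-6],"yaw":0},{"hand":0,"slide":[11.8,-17.5,-6],"yaw":0},{"hand":0,"slide":[11.8,-17.5,-6],"yaw":0}]'; python3 -c "
from h import *
s=sense();print(s['time_s'],s['tcp_pos'],np.round(s['ee_rot'],3).tolist(),s['joints'],s['wrist_force'])"
```

```text
time_s: 1.35
tcp_pos: [0.497, 0.1616, 0.2918]
ee_rot: [[-0.229, -0.973, -0.001], [-0.973, 0.229, -0.0], [0.001, 0.001, -1.0]]
wrist_force: [-0.1, 0.7, 0.1]
gripper_width: 0.999
time_s: 2.1
tcp_pos: [0.6148, -0.0109, 0.2328]
ee_rot: [[-0.225, -0.974, 0.001], [-0.974, 0.225, -0.0], [0.0, -0.001, -1.0]]
wrist_force: [-0.3, 0.7, 0.2]
gripper_width: 1.0
2.1 [ 0.61476182 -0.01093529  0.23279301] [[-0.225, -0.974, 0.001], [-0.974, 0.225, -0.0], [0.0, -0.001, -1.0]] [ 1.40548583e+01  2.36746350e+01 -5.94543040e+00  2.87796868e-02
 -6.03432697e+01 -2.70887364e+01] [-0.25744852  0.74214932  0.17943611]
```

```bash
python3 -m inch '[{"hand":0,"slide":[0,-0.2,-4],"yaw":0},{"hand":0,"slide":[0,-0.2,-8],"yaw":0},{"hand":0,"slide":[0,-0.2,-11],"yaw":0},{"hand":0,"slide":[0,-0.2,-13],"yaw":0},{"hand":0,"slide":[0,-0.2,-14.2],"yaw":0},{"hand":0,"slide":[0,-0.2,-14.2],"yaw":0},{"hand":0,"slide":[0,-0.2,-14.2],"yaw":0}]';python3 - <<'E'
from h import *
a=capture("scene")[200:300,250:380];b=capture("top")[98:198,230:360]
cv2.imwrite("pics/g.png",np.hstack([cv2.resize(i,None,fx=3,fy=3,interpolation=cv2.INTER_CUBIC) for i in(a,b)]))
E
```

```text
time_s: 2.98
tcp_pos: [0.6153, -0.0132, 0.0917]
ee_rot: [[-0.226, -0.974, 0.003], [-0.974, 0.226, 0.0], [-0.001, -0.003, -1.0]]
wrist_force: [-0.4, -0.1, 0.2]
gripper_width: 1.001
```

View pics/g.png

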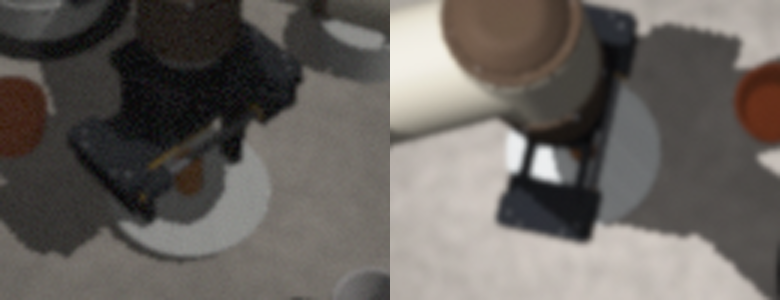

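The jaws straddle the knob: left view about px (188,178), fingers at (140,205) and (235,140). The tips are clear of the flange, so I'll close and lift.

```bash
python3 -m inch '[{"hand":1,"slide":[0,0,0],"yaw":0},{"hand":1,"slide":[0,0,0],"yaw":0},{"hand":1,"slide":[0,0,0],"yaw":0},{"hand":1,"slide":[0,0,0],"yaw":0},{"hand":1,"slide":[0,0,0],"yaw":0},{"hand":1,"slide":[0,0,0],"yaw":0},{"hand":1,"slide":[0,0,0],"yaw":0},{"hand":1,"slide":[0,0,0],"yaw":0}]' && python3 -m inch '[{"hand":1,"slide":[0,0,1],"yaw":0},{"hand":1,"slide":[0,0,3],"yaw":0},{"hand":1,"slide":[0,0,6],"yaw":0},{"hand":1,"slide":[0,0,9],"yaw":0},{"hand":1,"slide":[0,0,12],"yaw":0},{"hand":1,"slide":[0,0,14],"yaw":0},{"hand":1,"slide":[0,0,15],"yaw":0},{"hand":1,"slide":[0,0,15],"yaw":0}]'
```

```text
time_s: 4.08
tcp_pos: [0.6144, -0.0137, 0.0902]
ee_rot: [[-0.227, -0.974, -0.0], [-0.974, 0.227, -0.0], [0.0, 0.0, -1.0]]
wrist_force: [-1.1, 0.0, -0.3]
gripper_width: 0.263
time_s: 5.08
tcp_pos: [0.6145, -0.0137, 0.2408]
ee_rot: [[-0.227, -0.974, 0.001], [-0.974, 0.227, 0.0], [-0.001, -0.001, -1.0]]
wrist_force: [-0.3, -0.3, -0.5]
gripper_width: 0.268
```

```bash
python3 -m inch '[{"hand":1,"slide":[-1,-3,0.5],"yaw":0},{"hand":1,"slide":[-3,-7,1],"yaw":0},{"hand":1,"slide":[-5,-11,1],"yaw":0},{"hand":1,"slide":[-7,-16,1],"yaw":0},{"hand":1,"slide":[-9,-20,1],"yaw":0},{"hand":1,"slide":[-11,-24,1],"yaw":0},{"hand":1,"slide":[-11.5,-25.5,1],"yaw":0},{"hand":1,"slide":[-11.5,-25.9,1],"yaw":0},{"hand":1,"slide":[-11.5,-25.9,1],"yaw":0},{"hand":1,"slide":[-11.5,-25.9,1],"yaw":0}]';python3 - <<'E'
from rim import *
a=capture("scene");b=capture("top");s=sense();t=s["tcp_pos"];print(t,s["wrist_force"])
k=3;out=[]
for c,I,(x0,y0) in(("scene",a,(200,110)),("top",b,(335,120))):
    C=cv2.resize(I[y0:y0+120,x0:x0+130],None,fx=k,fy=k,interpolation=cv2.INTER_CUBIC)
    q=np.array([px(c,[t[0]+.07*np.cos(w),t[1]+.07*np.sin(w),t[2]-.090+.016]) for w in np.linspace(0,6.28,60)])
    cv2.polylines(C,[((q-[x0,y0]+.5)*k).astype(int)],True,(0,0,255),1);out.append(C)
cv2.imwrite("pics/over.png",np.hstack(out))
E
```

```text
time_s: 6.32
tcp_pos: [0.5, -0.2717, 0.25]
ee_rot: [[-0.226, -0.974, -0.0], [-0.974, 0.226, 0.0], [-0.0, 0.0, -1.0]]
wrist_force: [1.0, 0.2, -0.9]
gripper_width: 0.268
[ 0.49991361 -0.27186183  0.25019969] [ 0.02627544 -0.29656687 -0.91069492]
```

View pics/over.png

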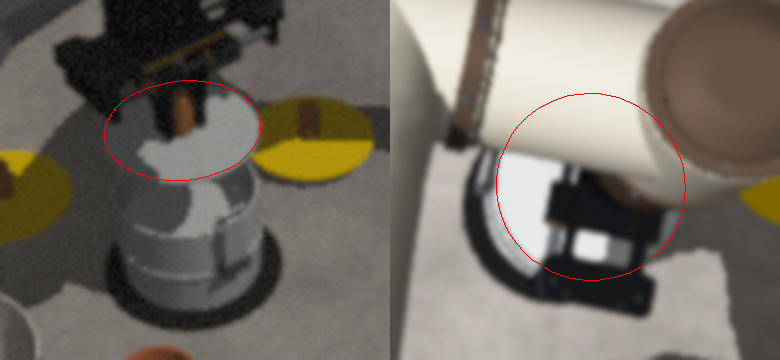

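The carried lid matches the expected circle and is level in the scene view. I'll descend now.

```bash
python3 -m inch '[{"hand":1,"slide":[-0.1,0,-1],"yaw":0},{"hand":1,"slide":[-0.1,0,-2],"yaw":0},{"hand":1,"slide":[-0.1,0,-3],"yaw":0},{"hand":1,"slide":[-0.1,0,-4],"yaw":0},{"hand":1,"slide":[-0.1,0,-4.5],"yaw":0},{"hand":1,"slide":[-0.1,0,-4.8],"yaw":0},{"hand":1,"slide":[-0.1,0,-4.8],"yaw":0}]';python3 -m inch '[{"hand":1,"slide":[0,0,-0.2],"yaw":0},{"hand":1,"slide":[0,0,-0.4],"yaw":0},{"hand":1,"slide":[0,0,-0.6],"yaw":0},{"hand":1,"slide":[0,0,-0.6],"yaw":0}]'
```

```text
time_s: 7.3
tcp_pos: [0.4985, -0.2728, 0.2022]
ee_rot: [[-0.227, -0.974, -0.0], [-0.974, 0.227, -0.0], [0.0, 0.0, -1.0]]
wrist_force: [-0.3, -0.1, -1.5]
gripper_width: 0.272
time_s: 7.8
tcp_pos: [0.4987, -0.2732, 0.1968]
ee_rot: [[-0.227, -0.974, 0.001], [-0.974, 0.227, -0.001], [0.001, -0.001, -1.0]]
wrist_force: [-0.4, -2.5, 2.5]
gripper_width: 0.266
```

```bash
python3 -m inch '[{"hand":1,"slide":[0,-0.05,-0.2],"yaw":0},{"hand":1,"slide":[0,-0.05,-0.4],"yaw":0},{"hand":1,"slide":[0,-0.05,-0.4],"yaw":0}]';python3 -m inch '[{"hand":1,"slide":[0,-0.05,-0.2],"yaw":0},{"hand":1,"slide":[0,-0.05,-0.4],"yaw":0},{"hand":1,"slide":[0,-0.05,-0.4],"yaw":0}]'
```

```text
time_s: 8.18
tcp_pos: [0.4994, -0.2735, 0.1935]
ee_rot: [[-0.226, -0.974, 0.003], [-0.974, 0.226, -0.001], [0.001, -0.003, -1.0]]
wrist_force: [-0.8, -0.7, 4.6]
gripper_width: 0.269
time_s: 8.55
tcp_pos: [0.4991, -0.2742, 0.1891]
ee_rot: [[-0.227, -0.974, 0.002], [-0.974, 0.227, -0.001], [0.001, -0.002, -1.0]]
wrist_force: [-0.1, -4.7, 3.3]
gripper_width: 0.267
```

```bash
python3 -m inch '[{"hand":1,"slide":[0,0,-0.2],"yaw":0},{"hand":1,"slide":[0,0,-0.3],"yaw":0},{"hand":1,"slide":[0,0,-0.3],"yaw":0}]';python3 -m inch '[{"hand":1,"slide":[0,0,-0.2],"yaw":0},{"hand":1,"slide":[0,0,-0.3],"yaw":0},{"hand":1,"slide":[0,0,-0.3],"yaw":0}]'
```

```text
time_s: 8.93
tcp_pos: [0.4986, -0.2736, 0.185]
ee_rot: [[-0.227, -0.974, 0.0], [-0.974, 0.227, 0.0], [-0.0, -0.0, -1.0]]
wrist_force: [0.1, -1.5, 2.3]
gripper_width: 0.263
time_s: 9.3
tcp_pos: [0.4991, -0.2737, 0.184]
ee_rot: [[-0.226, -0.974, 0.002], [-0.974, 0.226, -0.001], [0.001, -0.002, -1.0]]
wrist_force: [-1.3, 1.6, 11.3]
gripper_width: 0.266
```

```bash
python3 -m inch '[{"hand":1,"slide":[0,0,-0.2],"yaw":0},{"hand":1,"slide":[0,0,-0.3],"yaw":0},{"hand":1,"slide":[0,0,-0.3],"yaw":0}]'
```

```text
time_s: 9.68
tcp_pos: [0.4991, -0.2736, 0.1839]
ee_rot: [[-0.225, -0.974, 0.002], [-0.974, 0.225, -0.002], [0.001, -0.003, -1.0]]
wrist_force: [-5.4, 3.5, 24.7]
gripper_width: 0.271
```

Hard stop at the home height (TCP z 0.184, 25 N). I'll relax the push, open and retreat upward.

```bash
python3 -m inch '[{"hand":1,"slide":[0,0,0.4],"yaw":0},{"hand":1,"slide":[0,0,0.4],"yaw":0},{"hand":0.4,"slide":[0,0,0.4],"yaw":0},{"hand":0.4,"slide":[0,0,0.4],"yaw":0},{"hand":0.4,"slide":[0,0,0.4],"yaw":0},{"hand":0.4,"slide":[0,0,0.4],"yaw":0}]'; python3 -m inch '[{"hand":0.4,"slide":[0,0,2],"yaw":0},{"hand":0.4,"slide":[0,0,4],"yaw":0},{"hand":0.4,"slide":[0,0,8],"yaw":0},{"hand":0.4,"slide":[0,0,12],"yaw":0},{"hand":0.4,"slide":[3,5,14],"yaw":0},{"hand":0.4,"slide":[6,10,14],"yaw":0},{"hand":0.4,"slide":[9,15,14],"yaw":0},{"hand":0.4,"slide":[10,20,14],"yaw":0},{"hand":0.4,"slide":[10,25,14],"yaw":0},{"hand":0.4,"slide":[10,25,14],"yaw":0}]';python3 - <<'E'
from rim import *
a=capture("scene");b=capture("top");k=4;out=[]
for c,I,(x0,y0) in(("scene",a,(218,135)),("top",b,(350,140))):
    C=cv2.resize(I[y0:y0+95,x0:x0+95],None,fx=k,fy=k,interpolation=cv2.INTER_CUBIC)
    q=np.array([px(c,[.499+.07*np.cos(w),-.273+.07*np.sin(w),.110]) for w in np.linspace(0,6.28,60)])
    for p in((q-[x0,y0]+.5)*k).astype(int)[::2]:cv2.circle(C,tuple(map(int,p)),1,(0,0,255),-1)
    out.append(C)
cv2.imwrite("pics/end.png",np.hstack(out))
print("small lid");disc(b,"top",(165,172,218,222),.015,190);disc(a,"scene",(408,260,460,302),.015,130)
for c,I,bx in(("top",b,(380,165,415,205)),("scene",a,(245,140,280,185))):
    n=blob(I,bx,(3,110,50),(20,255,255))[:,0,:];print(c,n.min(0),n.max(0),"expected knob top/bottom",px(c,[.499,-.273,.150]),px(c,[.499,-.273,.110]))
E
```

```text
time_s: 10.42
tcp_pos: [0.4982, -0.2736, 0.1827]
ee_rot: [[-0.227, -0.974, -0.001], [-0.974, 0.227, 0.0], [-0.0, 0.001, -1.0]]
wrist_force: [-0.1, 0.1, 0.2]
gripper_width: 0.58
time_s: 11.68
tcp_pos: [0.5985, -0.0207, 0.3228]
ee_rot: [[-0.223, -0.975, -0.001], [-0.975, 0.223, 0.0], [-0.0, 0.001, -1.0]]
wrist_force: [0.2, -0.2, -0.5]
gripper_width: 0.597
small lid
top V 190 centre [0.4826 0.2692] dia 0.1029 resid mm 4.3
scene V 130 centre [0.4823 0.2665] dia 0.0968 resid mm 1.0
top [394 179] [405 188] expected knob top/bottom [399.86258057 183.31257894] [396.97097633 185.18410328]
scene [258 158] [264 171] expected knob top/bottom [261.17026908 159.47938061] [262.32387959 170.42496983]
```

View pics/end.png

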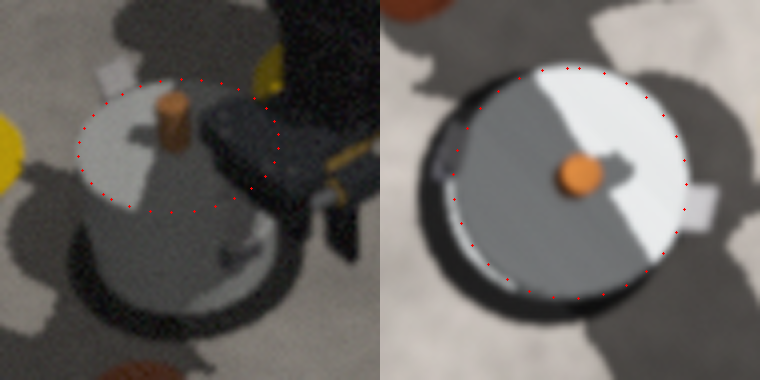

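In the end pictures, the flange edge follows the dots drawn for the home height and the knob is upright. The gripper hides the right-hand clip in the scene view, so I'll move it aside and look once more.

```bash
python3 -m inch '[{"hand":0.4,"slide":[-3,5,0],"yaw":0},{"hand":0.4,"slide":[-6,10,0],"yaw":0},{"hand":0.4,"slide":[-9,15,0],"yaw":0},{"hand":0.4,"slide":[-11,20,0],"yaw":0},{"hand":0.4,"slide":[-12,25,0],"yaw":0},{"hand":0.4,"slide":[-12,30,0],"yaw":0},{"hand":0.4,"slide":[-12,30,0],"yaw":0},{"hand":0.4,"slide":[-12,30,0],"yaw":0}]';python3 - <<'E'
from rim import *
I=capture("scene");x0,y0,k=218,135,6
C=cv2.resize(I[y0:y0+95,x0:x0+95],None,fx=k,fy=k,interpolation=cv2.INTER_CUBIC)
q=np.array([px("scene",[.499+.07*np.cos(w),-.273+.07*np.sin(w),.110]) for w in np.linspace(0,6.28,60)])
for p in((q-[x0,y0]+.5)*k).astype(int)[::2]:cv2.circle(C,tuple(map(int,p)),1,(0,0,255),-1)
cv2.imwrite("pics/end2.png",cv2.convertScaleAbs(C,alpha=1.4))
E
```

```text
time_s: 12.78
tcp_pos: [0.4788, 0.2752, 0.323]
ee_rot: [[-0.228, -0.974, -0.001], [-0.974, 0.228, -0.001], [0.001, 0.0, -1.0]]
wrist_force: [0.8, -0.5, -0.4]
gripper_width: 0.597
```

View pics/end2.png

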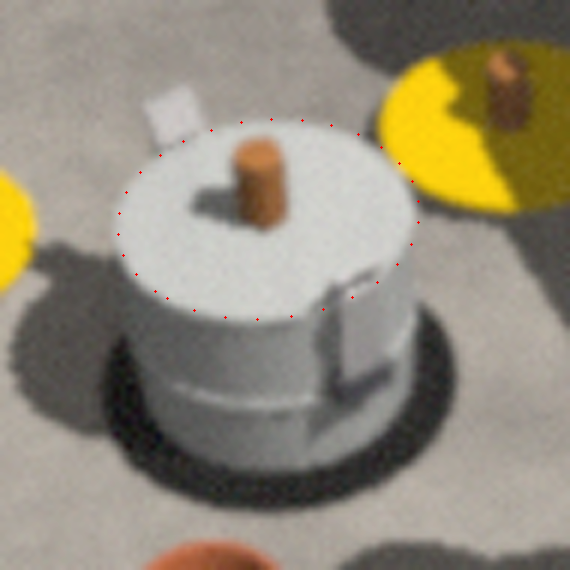

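The lid sits level all round on the home-height outline. Both clips are upright over its edge, at (175,118) and (355,320).

```bash
python3 -c "
from station import finish_job
print(finish_job())"
```

```text
the job is handed in; nothing more can be done
None
```

The larger grey lid is on the stack and pressed home. I let go, moved the gripper well clear and handed the job in at about 13 s of the 48 s allowed; no verdict was reported.

**Press:** I gripped the lid by its knob and pressed straight down. It came to a hard stop at the expected home height, TCP z about 0.184 m. The last push there read about 25 N and moved it no further.

**Final pictures:** The flange edge matches the home-height outline in both views, the knob stands upright, and both clips stand back upright at the lid's edge. I did not get a distinct snap in the force readings, so the clips are judged from the stop height and the pictures.

**Small lid:** It measures within about 1 mm of where it started. Its last top-view fit was looser (4.3 mm residual).

**Disagreement:** My automatic rim fits from the two cameras differed by about 8 mm in y. I used a centre between them, (0.499, -0.2725), taken from the clip midpoint and checked with an overlay in both views. The lid went home there.

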